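# Settle the camera head into its cone, groove and flat dock

## Task

Pick up the little desk camera and put it on its dock, with its lens to the same side as the dock's clamp knob, feeling gently for the place where its three ball feet drop fully into the cone, the groove and the flat. Then press it down, still gently, to the bottom of the sprung seat's travel, let it come back up and leave it standing free and level in its seats, without disturbing the other things on the desk.

Things in the scene. Friction and masses are not known exactly. Their poses are not given: they have to be found in the camera images.
- camera_head: Loose desk camera, about 0.32 kg, z up, lens (28 mm across, 10 mm out) to its -x. Origin: under the middle of the black housing, level with the bottoms of the ball feet. Housing 36 (x) by 40 (y) mm, 16 to 68 mm above the origin, flat top. T-shaped aluminium plate 8 to 16 mm above the origin: cross bar x -32 to -2, y -46 to 46 mm; stem x -25 to 45, y -13 to 13 mm.
- head_grip (a point): Point in the housing, 45 mm above the head's origin: the middle of a grasp from above across the two side faces (y = -20 and +20 mm, 40 mm apart).
- cone_foot (a point): Bottom of the steel ball foot (12 mm diameter) that belongs in the cone; at x -17, y -35, z 0 mm of the head.
- groove_foot (a point): Bottom of the ball foot (12 mm diameter) that belongs in the V groove; at x -17, y +35, z 0 mm of the head.
- flat_foot (a point): Bottom of the ball foot (12 mm diameter) that belongs on the flat strip; at x +33, y 0, z 0 mm of the head.
- dock: Fixed steel rail base 100 (x) by 250 (y) mm; origin: centre of its underside, at desk level; rails along its y, z up, clamp knob on its -x side. On the rails a carriage with the sprung seats is clamped anywhere from -18 to +18 mm (dock y) from the middle. Where it stands differs every time and is NOT in this pose: see it or feel for it. It slips only above about 60 N.
- bar_middle (a point): Dock x -17, y 0, z 48 mm: on the centre line and top of the seat bar (steel, 24 mm wide, y -50 to 75 mm of the carriage). In it, brass-faced: 90-degree cone, mouth 12 mm wide, centre at carriage y -35; 90-degree V groove 12 mm wide from y 15 to the open end at 75. Between, y -29 to 15, a plain land on which the cone foot can slide. Within about 4 mm of its centre the cone draws a freed foot in.
- strip_middle (a point): Dock x 33, y 0, z 44.5 mm: on the centre line and top of the flat seat, a steel strip 18 mm wide from y -20 to +64 mm of the carriage.
- home_middle (a point): Dock x 0, y 0, z 44.5 mm. Where the head's origin comes when fully home if the carriage stood in the middle; otherwise shifted along dock y by as much as the carriage is. Head axes are then parallel to the dock's. With the cone foot still on the land the head stands up to 3.5 mm too high or tilts.
- seat_body (a joint): How far the sprung seat plate is pressed down, in m: 0 up at rest, 0.006 at the bottom stop. It goes straight down with cone, groove and flat. It starts to move at about 6 N of downward load and needs about 11 N for the full 6 mm, the head's own 3 N included.
- mug: White mug, 92x127x95 mm, origin under it. To be left alone.
- stapler: Red and black stapler, 150x34x42 mm, origin under its centre. To be left alone.
- tape_measure: Yellow tape measure, 60x66x31 mm, origin under its centre. To be left alone.
- sticky_notes: Stack of coloured sticky-note pads, 75x77x12 mm, origin under its centre. To be left alone.
- glue_stick: Upright green and white glue stick, 28 mm diameter, 94 mm high, origin under it. To be left alone.

How it is judged:
On the way, in this order (a step that is already met when the one before it is completed fails the run):
1. the camera head is lifted clear of the desk (height (world z) of camera_head above 0.03 m), for 0.1 s.
2. the head, level and with its feet in the three seats, is pressed down with the sprung seat near the bottom of its travel (at least 4.5 of 6 mm) (value of joint seat_body above 0.0045 m and z of camera_head in the frame of dock between 0.036 and 0.0412 m and angle between camera_head's own z axis and vertical below 0.025 rad and horizontal distance between camera_head and dock below 0.023 m and angle between the x axis of camera_head and the x axis of dock, either way round below 0.05 rad), for 0.1 s.
At the end, for the whole second after the job is handed in: The head stands released and at rest in the dock: origin 43.2 to 45.6 mm above the dock's, within 3 mm of its centre line in x and 23 mm of its middle, level within 0.02 rad, parallel to the dock within 0.04 rad; sprung seat back up (under 1 mm pressed) (value of joint seat_body below 0.001 m and z of camera_head in the frame of dock between 0.0432 and 0.0456 m and x of camera_head in the frame of dock between -0.003 and 0.003 m and horizontal distance between camera_head and dock below 0.023 m and angle between camera_head's own z axis and vertical below 0.02 rad and angle between the x axis of camera_head and the x axis of dock, either way round below 0.04 rad and linear speed of camera_head below 0.01 m/s and contact force between camera_head and the fingers below 0.1 N); the robot touches nothing.
It fails at once if the camera head is forced against the dock with more than 25 N (contact force between camera_head and dock above 25 N).
It fails at once if the arm or fingers push on the dock itself with more than 15 N (contact force between the arm and dock above 15 N).
It fails at once if the camera head is tipped over (angle between camera_head's own z axis and vertical above 0.6 rad).
It fails at once if another thing on the desk is moved more than 20 mm (distance of any of mug, stapler, tape_measure, sticky_notes, glue_stick from where it was at the start of the episode above 0.02 m).
It also fails if it takes over 61 s, if anything falls off the work surface, if the arm or the gripper's body presses on something with over 40 N, if the wrist force passes 120 N, or if a joint passes its speed limit or range.

## Robot

A 6-joint arm with a two-finger parallel gripper is mounted at the origin on a cart in front of the work surface, level with it; the furniture and walls round the work are solid. World frame = base frame: x ahead of the robot, y to its left, z up, the work surface at z = 0. Lengths are in m, angles in rad, forces in N, time in s.
With the tool pointing down it reaches from about 0.375 to 0.9 m from the base axis. Payload 3.1 kg.
Tool frame: the origin (TCP) lies between the finger pads; the fingertips stand 11 mm ahead of it and the grasp point (between the pads) lies 8 mm behind it; z points along the fingers, y is the line along which they close (so a half turn about z gives the same grasp; the last joint's range is limited). The gripper opens to 87 mm and grips with 3 to 60 N. Pads are 19 mm wide; open, the fingers measure 117 mm over their backs; the gripper's body (75 mm by 190 mm) begins 51 mm behind the grasp point.
Start: joints at [0.933, 0.527, 1.433, -0, 1.181, -0.178], TCP at [0.277, 0.56, 0.234] pointing down, gripper open.
Joint ranges: [-3.08, 3.08], [-0.75, 2.2], [0.22, 2.44], [-1.43, 4.57], [0, 2.65], [-2.85, 2.85]. Speed limits (rad/s): [2.79, 2.79, 3.14, 3.14, 3.14, 3.14].

## Interface

Orientations are given as a unit quaternion [x, y, z, w].
In Python, from rig import robot gives the robot as it stands.
- The arm moves only by the tool move_arm, never from a script. Its argument "moves" is text: rows parted by semicolons, each of 7 numbers parted by spaces: the shift along the tool's x, y, z in units of 100 mm (1.0 is 100 mm), then the turn, a rotation vector about the tool's x, y, z in units of 90 degrees (1.0 is 90 degrees), then the opening, from 0 (shut) to 1 (fully open). A call has 1 to 12 rows; each row is the pose to reach, as a shift and turn from the pose commanded when the call began, along the tool's axes at that moment; what a row does not reach only later rows make up. A row lasts 1/10 s, in which the tool goes at most 50 mm and 8.59 degrees, less where a joint would pass 70% of its speed; a pose out of reach is approached as far as the arm can. A call with a number of a shift or a turn outside -1 to 1 is refused whole. A call with a gripper value outside its range is refused whole. The fingers move at their own pace and stop on an object; "squeeze" is the grip in N (left out, the last holds). Time passes only in rows, so rows that repeat a pose let the fingers close. It gives the time, the measured TCP pose, the force, the opening and the grip force at its end, in the units of the state.
- robot.get_obs(): the state, without advancing time (a new reading comes with each control period).
- robot.camera(name): name is "side" or "top"; returns a dict with "image" (384x512x3 uint8, red, green, blue), "intrinsics" (3x3 intrinsics, pixels), "extrinsics" (4x4, takes a point from world to camera coordinates). Camera axes: x right, y up, looking along -z (the intrinsics and any distortion apply to the point x, -y, -z); pixel columns grow to the right and rows downward; lengths in m; the calibration is good to about 2 mm. A picture is of the moment at which its call begins. There is no depth.
- robot.hand_in(): hands the job in; it is judged then, once.
The state is a dict: "time": time; "q": joint angles; "joint_velocities": joint speeds; "joint_torque": joint torques, N m; "position": TCP position; "tool_rot": TCP orientation; "ft_force": force on the tool from outside, world axes, zero at the start; "moment": the same for the moment, N m; "grip_width": finger opening in m; "grip_force": force on a finger pad.
Only numpy, scipy, OpenCV 4.12 (cv2) and the standard library are available. Lean on these libraries where they do the work, as an engineer would, in place of code of your own. Each camera call takes 0.05 s, during which the arm holds its last target. There are 200 camera calls.

## Working session

There is one attempt and no reset: what is moved stays moved. The work goes in short steps, Python scripts to look and compute and a tool call to move; the robot and the scene stay as the last step left them, time stands still between calls to the robot, and variables do not carry over. Pictures are saved under pics/ and viewed, at most 10 in all, crops included, and the job is handed in when it is done.

Besides the shell and the picture viewer there is one more tool, called after "Request:" as name(argument=value, ...) on one line, values as JSON. move_arm: Moves the arm, as the interface text tells. Shifts and turns lie within -1 to 1; 1 stands for 100 mm of shift or 90 degrees of turn. Its arguments: {"type":"object","properties":{"moves":{"type":"string"},"squeeze":{"type":"number"}},"required":["moves"]}

```bash
mkdir -p pics; cat > h.py <<'E'
import numpy as np, cv2
from rig import robot
def ray(c,u,v):
    K=np.array(c["intrinsics"]);E=np.array(c["extrinsics"])
    d=np.linalg.inv(K)@[u,v,1.]; d=np.array([d[0],-d[1],-d[2]])
    R=E[:3,:3]; return -R.T@E[:3,3], R.T@d
def onz(c,u,v,z):
    o,d=ray(c,u,v); return o+d*(z-o[2])/d[2]
def proj(c,p):
    K=np.array(c["intrinsics"]);E=np.array(c["extrinsics"])
    q=E[:3,:3]@p+E[:3,3]; q=K@[q[0],-q[1],-q[2]]; return q[:2]/q[2]
def snap(name,f):
    c=robot.camera(name); cv2.imwrite(f,c["image"][...,::-1]); return c
E
python3 - <<'E'
from h import *
o=robot.get_obs(); print({k:np.round(v,4) for k,v in o.items()})
a=[snap(n,f"pics/{n}0.png") for n in("top","side")]
for c in a: print({k:np.round(v,4).tolist() for k,v in c.items() if k!="image"}, np.round(ray(c,256,192)[0],3))
im=np.hstack([c["image"] for c in a])[...,::-1]
E
```

```text
{'time': np.float64(0.0), 'q': array([ 0.9335,  0.5285,  1.4339, -0.    ,  1.1814, -0.1785]), 'joint_velocities': array([ 0.001 ,  0.0009, -0.0032, -0.0004, -0.0019, -0.0006]), 'joint_torque': array([-1.30000e-03, -4.40045e+01, -1.76590e+01,  6.32000e-02,
        5.82000e-02, -2.00000e-04]), 'position': array([0.2763, 0.5598, 0.2326]), 'tool_rot': array([ 2.274e-01,  9.738e-01, -1.000e-03, -4.000e-04]), 'ft_force': array([ 0.1849, -0.0189,  0.1172]), 'moment': array([0.0158, 0.0052, 0.0682]), 'grip_force': np.float64(0.0), 'grip_width': np.float64(0.0873)}
{'intrinsics': [[371.7158, 0.0, 256.1753], [0.0, 371.7158, 185.4429], [0.0, 0.0, 1.0]], 'extrinsics': [[-0.0252, -0.9997, -0.0046, 0.009], [0.9917, -0.0256, 0.1261, -0.5405], [-0.1261, -0.0014, 0.992, -1.1078], [0.0, 0.0, 0.0, 1.0]]} [ 0.397 -0.006  1.167]
{'intrinsics': [[415.422, 0.0, 256.701], [0.0, 415.422, 192.7741], [0.0, 0.0, 1.0]], 'extrinsics': [[0.9965, -0.0833, 0.0071, -0.529], [0.0394, 0.5426, 0.8391, -0.0579], [-0.0738, -0.8359, 0.5439, -1.0748], [0.0, 0.0, 0.0, 1.0]]} [ 0.45  -0.911  0.637]
```

View pics/top0.png

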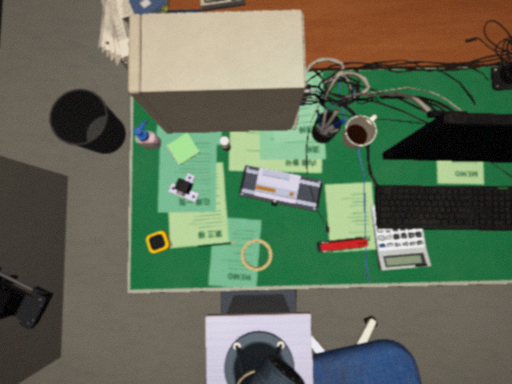

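View pics/side0.png

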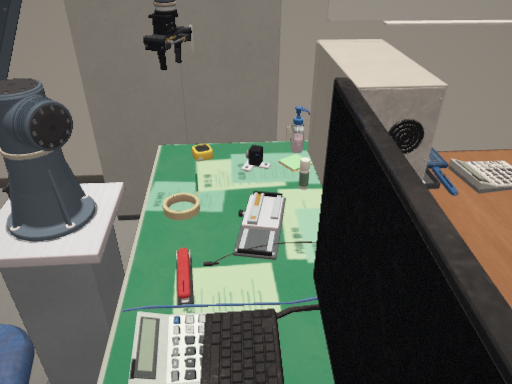

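The top view shows the head at about (184,186) and the dock at about (281,188), with the tower behind it. I'll enlarge both from both views.

```bash
python3 - <<'E'
import cv2,numpy as np
t=cv2.imread("pics/top0.png");s=cv2.imread("pics/side0.png")
def cr(i,x,y,w,h,W=400,H=300): return cv2.resize(i[y:y+h,x:x+w],(W,H),interpolation=cv2.INTER_CUBIC)
m=np.vstack([np.hstack([cr(t,160,168,48,36),cr(t,231,155,100,75)]),np.hstack([cr(s,232,138,48,36),cr(s,212,185,100,75)])])
cv2.imwrite("pics/m0.png",m)
E
```

```text
(no output)
```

View pics/m0.png

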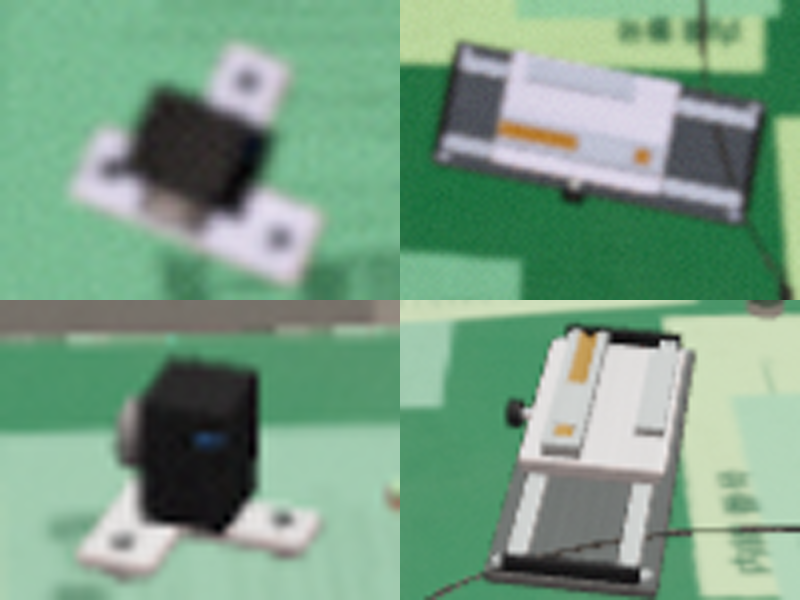

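The enlarged view is clear. On the head, the stem foot dot is up-right, the lens is down-left, and the bar feet are on the left (groove) and right (cone). On the dock, the knob faces the robot, with the orange groove on the left (+y) and the cone on the right.

```bash
cat > m.py <<'E'
from h import *
ct,cs=robot.camera("top"),robot.camera("side")
def orange(c,box):
    x,y,w,h=box; hsv=cv2.cvtColor(c["image"][y:y+h,x:x+w],cv2.COLOR_RGB2HSV)
    m=cv2.inRange(hsv,(8,90,110),(25,255,255)); n,l,st,ce=cv2.connectedComponentsWithStats(m,connectivity=8)
    return [(st[i,4],*(ce[i]+[x,y])) for i in range(1,n) if st[i,4]>2]
for c,b in((ct,(231,155,100,75)),(cs,(212,185,100,75))):
    for a,u,v in orange(c,b): print("orange",a,round(u,1),round(v,1),np.round(onz(c,u,v,.047),4))
def px(X,Y,s,x0,y0): return x0+(X+.5)/s-.5,y0+(Y+.5)/s-.5
def show(n,c,l,s,x0,y0,z):
    for k,X,Y in l: print(n,k,np.round(onz(c,*px(X,Y,s,x0,y0),z),4))
show("top",ct,[("groove",112,168),("cone",278,237),("flat",247,80)],8.333,160,168,.016)
show("top",ct,[("UL",458-400,42),("UR",362,103),("LR",342,222),("LL",36,160)],4,231,155,.02)
show("top",ct,[("gL",98,128),("cone",243,157)],4,231,155,.048)
show("top",ct,[("sL",128,72),("sR",235,92)],4,231,155,.0445)
show("side",cs,[("cone",123,241),("flat",284,219)],8.333,232,138,.016)
show("side",cs,[("cone",165,130)],4,212,185,.048)
E
python3 m.py
```

```text
orange 64 264.9 188.4 [ 0.5292 -0.031   0.047 ]
orange 8 291.1 193.9 [ 0.5105 -0.1099  0.047 ]
orange 48 257.3 199.0 [ 0.5294 -0.0336  0.047 ]
orange 8 252.5 217.5 [ 0.5111 -0.1121  0.047 ]
top groove [0.5424 0.2551 0.016 ]
top cone [0.5148 0.193  0.016 ]
top flat [0.5744 0.2044 0.016 ]
top UL [0.6074 0.0283 0.02  ]
top UR [ 0.553  -0.2073  0.02  ]
top LR [ 0.4609 -0.1875  0.02  ]
top LL [0.515  0.0473 0.02  ]
top gL [ 0.5353 -0.0015  0.048 ]
top cone [ 0.5103 -0.1106  0.048 ]
top sL [ 0.5782 -0.0255  0.0445]
top sR [ 0.5607 -0.1066  0.0445]
side cone [0.5151 0.192  0.016 ]
side flat [0.5755 0.2044 0.016 ]
side cone [ 0.512 -0.112  0.048]
```

Request:
move_arm(moves="-0.33 -0.16 0.07 0 0 0 1;-0.66 -0.32 0.14 0 0 0 1;-0.98 -0.47 0.2 0 0 0 1")

```text
time: 0.5
position: [0.344, 0.4738, 0.213]
tool_rot: [0.227, 0.974, -0.0, -0.0]
ft_force: [0.4, 0.0, 0.1]
grip_width: 0.0872
grip_force: 0.0
```

Request:
move_arm(moves="-0.33 -0.16 0.07 0 0 0 1;-0.66 -0.32 0.14 0 0 0 1;-0.98 -0.47 0.2 0 0 0 1")

```text
time: 0.8
position: [0.4114, 0.3879, 0.1931]
tool_rot: [0.227, 0.974, -0.0, -0.0]
ft_force: [0.2, 0.0, 0.0]
grip_width: 0.0871
grip_force: 0.0
```

Request:
move_arm(moves="-0.33 -0.16 0.07 0 0 0 1;-0.66 -0.32 0.14 0 0 0 1;-0.98 -0.47 0.2 0 0 0 1")

```text
time: 1.1
position: [0.4786, 0.3023, 0.1731]
tool_rot: [0.227, 0.974, -0.0, -0.0]
ft_force: [0.3, -0.0, 0.8]
grip_width: 0.0871
grip_force: 0.0
```

Request:
move_arm(moves="-0.33 -0.16 0.07 0 0 0 1;-0.66 -0.32 0.14 0 0 0 1;-0.98 -0.47 0.2 0 0 -0.03 1;-0.98 -0.47 0.2 0 0 -0.03 1;-0.98 -0.47 0.2 0 0 -0.03 1")

```text
time: 1.6
position: [0.545, 0.2175, 0.1531]
tool_rot: [0.206, 0.979, -0.0, -0.001]
ft_force: [0.3, 0.2, -0.4]
grip_width: 0.0869
grip_force: 0.0
```

Request:
move_arm(moves="0 0 0.3 0 0 0 1;0 0 0.6 0 0 0 1;0 0 0.9 0 0 0 1;0 0 1 0 0 0 1;0 0 1 0 0 0 1")

```text
time: 2.1
position: [0.5431, 0.219, 0.0524]
tool_rot: [0.204, 0.979, -0.001, -0.002]
ft_force: [0.5, 0.9, 0.2]
grip_width: 0.0872
grip_force: 0.0
```

```bash
python3 - <<'E'
from h import *
t=snap("top","pics/t1.png")["image"];s=snap("side","pics/s1.png")["image"]
def cr(i,x,y,w,h): return cv2.resize(i[y:y+h,x:x+w],(400,300),interpolation=cv2.INTER_CUBIC)
cv2.imwrite("pics/m1.png",np.hstack([cr(t,144,156,80,60),cr(s,216,120,80,60)])[...,::-1])
E
```

```text
(no output)
```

View pics/m1.png

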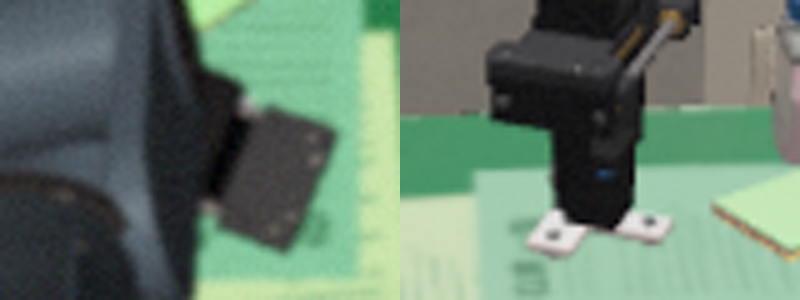

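The fingers straddle the housing in both views, with the plate below them. Lowering and gripping.

Request:
move_arm(moves="0 0 0.14 0 0 0 1;0 0 0.14 0 0 0 1;0 0 0.14 0 0 0 0.3;0 0 0.14 0 0 0 0.3;0 0 0.14 0 0 0 0.3;0 0 0.14 0 0 0 0.3;0 0 0.14 0 0 0 0.3;0 0 0.14 0 0 0 0.3", squeeze=8)

```text
time: 3.0
position: [0.545, 0.2182, 0.0396]
tool_rot: [0.204, 0.979, 0.0, 0.0]
ft_force: [0.2, -0.4, 0.2]
grip_width: 0.0471
grip_force: 0.0
```

Request:
move_arm(moves="0 0 0 0 0 0 0.3;0 0 0 0 0 0 0.3;0 0 0 0 0 0 0.3", squeeze=25)

```text
time: 3.3
position: [0.5447, 0.2181, 0.0396]
tool_rot: [0.204, 0.979, -0.0, -0.0]
ft_force: [-0.9, -1.6, 1.7]
grip_width: 0.0399
grip_force: 25.0
```

Request:
move_arm(moves="0 0 -0.1 0 0 0 0.3;0 0 -0.4 0 0 0 0.3;0 0 -0.7 0 0 0 0.3;0 0 -1 0 0 0 0.3;0 0 -1 0 0 0 0.3")

```text
time: 3.8
position: [0.5479, 0.2191, 0.1438]
tool_rot: [0.204, 0.979, 0.002, 0.004]
ft_force: [1.6, 0.3, -2.8]
grip_width: 0.0397
grip_force: 25.0
```

Request:
move_arm(moves="-0.1 -0.25 0 0 0 0 0.3;-0.22 -0.55 0 0 0 0 0.3;-0.37 -0.92 0 0 0 0 0.3")

```text
time: 4.1
position: [0.541, 0.1191, 0.1384]
tool_rot: [0.203, 0.979, 0.0, -0.001]
ft_force: [0.0, -0.6, -3.1]
grip_width: 0.04
grip_force: 25.0
```

Request:
move_arm(moves="-0.12 -0.31 0 0 0 0 0.3;-0.25 -0.62 0 0 0 0 0.3;-0.37 -0.92 0 0 0 0 0.3")

```text
time: 4.4
position: [0.5382, 0.0188, 0.1383]
tool_rot: [0.205, 0.979, 0.0, -0.001]
ft_force: [1.1, -0.0, -3.8]
grip_width: 0.0397
grip_force: 25.0
```

Request:
move_arm(moves="-0.12 -0.31 0 0 0 0 0.3;-0.25 -0.62 0 0 0 -0.06 0.3;-0.37 -0.86 0 0 0 -0.116 0.3;-0.37 -0.86 0 0 0 -0.116 0.3;-0.37 -0.86 0 0 0 -0.116 0.3")

```text
time: 4.9
position: [0.5378, -0.0738, 0.1385]
tool_rot: [0.116, 0.993, 0.001, -0.001]
ft_force: [0.7, 0.6, -4.0]
grip_width: 0.0401
grip_force: 25.0
```

```bash
python3 - <<'E'
from h import *
c=robot.camera("top");d=snap("side","pics/s2.png")
t=c["image"];s=d["image"]
np.save("pics/s2.npy",s)
def cr(i,x,y,w,h): return cv2.resize(i[y:y+h,x:x+w],(400,300),interpolation=cv2.INTER_CUBIC)
cv2.imwrite("pics/m2.png",np.hstack([cr(t,231,155,100,75),cr(s,212,155,100,75)])[...,::-1])
o=robot.get_obs();print(o["position"],o["tool_rot"],o["ft_force"])
E
```

```text
[ 0.5377117  -0.07261656  0.13874104] [ 1.14585390e-01  9.93412645e-01  4.83791612e-04 -1.12719675e-03] [-0.36717197  0.20868183 -2.02832244]
```

View pics/m2.png

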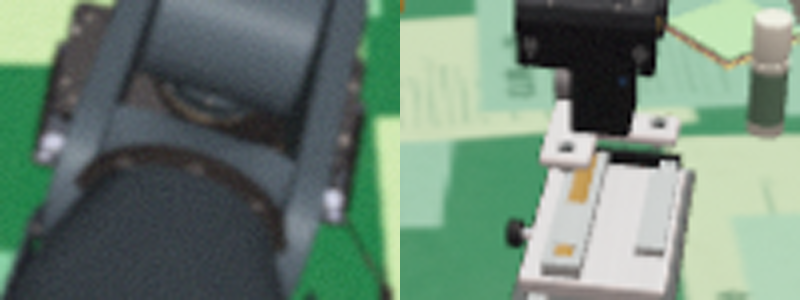

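The side view shows the head held level over the dock; its cone dot is at montage (567,148) and its flat dot at (657,123). I'll check them against the TCP.

```bash
python3 - <<'E'
from h import *
c=robot.camera("side"); g=cv2.cvtColor(c["image"],cv2.COLOR_RGB2GRAY).astype(float)
o=robot.get_obs();p=np.array(o["position"]);print(p)
z=p[2]-.0396+.016
a=np.radians(-13.15);R=np.array([[np.cos(a),-np.sin(a)],[np.sin(a),np.cos(a)]])
for n,X,Y,f in(("cone",167,148,(-17,-35)),("flat",257,123,(33,0))):
    u,v=212+(X+.5)/4-.5,155+(Y+.5)/4-.5
    iu,iv=int(round(u)),int(round(v)); w=g[iv-2:iv+3,iu-3:iu+4]; w=np.clip(w.max()-40-w,0,None)
    yy,xx=np.mgrid[iv-2:iv+3,iu-3:iu+4]; U,V=(w*xx).sum()/w.sum(),(w*yy).sum()/w.sum()
    for (x,y) in((u,v),(U,V)):
        q=onz(c,x,y,z)[:2]; print(n,round(x,2),round(y,2),np.round(q,4),"TCP+foot minus seen, in head axes mm",np.round(1e3*R.T@(p[:2]+R@np.array(f)/1e3-q),1))
E
```

```text
[ 0.53789571 -0.07241545  0.13890969]
cone 253.38 191.62 [ 0.5136 -0.1041] TCP+foot minus seen, in head axes mm [-0.6  1.3]
cone 253.19 191.39 [ 0.5133 -0.103 ] TCP+foot minus seen, in head axes mm [0.  0.4]
flat 275.88 185.38 [ 0.569  -0.0806] TCP+foot minus seen, in head axes mm [0.8 0.9]
flat 276.14 185.25 [ 0.5697 -0.0801] TCP+foot minus seen, in head axes mm [0.3 0.2]
```

Request:
move_arm(moves="0 -0.05 0.2 0 0 0 0.3;0 -0.087 0.35 0 0 0 0.3;0 -0.087 0.46 0 0 0 0.3;0 -0.087 0.49 0 0 0 0.3;0 -0.087 0.49 0 0 0 0.3;0 -0.087 0.49 0 0 0 0.3")

```text
time: 5.65
position: [0.5371, -0.0819, 0.091]
tool_rot: [0.114, 0.993, -0.0, 0.0]
ft_force: [0.1, 0.6, -3.8]
grip_width: 0.0401
grip_force: 25.0
```

```bash
cat > st.py <<'E'
from h import *
for i in range(3):
    robot.camera("side"); o=robot.get_obs(); print(o["time"],*[np.round(o[k],4) for k in("position","ft_force","moment","grip_force")])
E
python3 st.py
```

```text
5.7 [ 0.5373 -0.082   0.0912] [ 0.4069  0.1266 -3.361 ] [ 0.03   -0.0098  0.016 ] 24.9994
5.75 [ 0.5373 -0.0821  0.0912] [ 0.0487  0.4381 -3.0224] [-0.0121 -0.0109  0.0083] 24.9994
5.8 [ 0.5372 -0.0821  0.0912] [ 0.1205 -1.043  -3.4048] [ 0.0158 -0.0274  0.0177] 24.9993
```

Request:
move_arm(moves="0.02 0.01 0.01 0 0 0 0.3;0.02 0.01 0.02 0 0 0 0.3;0.02 0.01 0.03 0 0 0 0.3;0.02 0.01 0.03 0 0 0 0.3")

```text
time: 6.2
position: [0.5349, -0.0807, 0.0874]
tool_rot: [0.115, 0.993, 0.0, -0.0]
ft_force: [0.3, 0.5, -3.1]
grip_width: 0.0396
grip_force: 25.0
```

```bash
python3 st.py
```

```text
6.25 [ 0.5349 -0.0807  0.0875] [-1.0604  0.4511 -2.6567] [-0.0509 -0.0799 -0.0182] 24.9994
6.3 [ 0.5349 -0.0808  0.0875] [ 0.3876 -0.4766 -4.1451] [-0.0037  0.0009  0.0149] 24.9994
6.35 [ 0.535  -0.0808  0.0875] [-1.028  -0.4828 -3.2082] [ 0.0298  0.0321 -0.0286] 24.9994
```

Request:
move_arm(moves="0 0 0.005 0 0 0 0.3;0 0 0.01 0 0 0 0.3;0 0 0.01 0 0 0 0.3")

```text
time: 6.65
position: [0.5349, -0.0807, 0.0865]
tool_rot: [0.114, 0.993, 0.0, -0.0]
ft_force: [0.1, 0.3, -3.0]
grip_width: 0.0395
grip_force: 25.0
```

```bash
python3 st.py
```

```text
6.7 [ 0.5349 -0.0807  0.0865] [ 0.3564 -0.0822 -4.3659] [ 0.0395  0.0017 -0.0096] 24.9994
6.75 [ 0.5349 -0.0807  0.0865] [ 1.075  -0.3853 -3.7039] [ 0.0205 -0.0414 -0.0033] 24.9994
6.8 [ 0.535  -0.0807  0.0865] [-0.9742  0.3038 -3.4133] [ 0.0973 -0.0294 -0.0348] 24.9993
```

Request:
move_arm(moves="0 0 0.005 0 0 0 0.3;0 0 0.01 0 0 0 0.3;0 0 0.01 0 0 0 0.3")

```text
time: 7.1
position: [0.5349, -0.0807, 0.0855]
tool_rot: [0.114, 0.993, 0.0, -0.0]
ft_force: [0.2, 0.1, -3.1]
grip_width: 0.0399
grip_force: 25.0
```

```bash
python3 st.py
```

```text
7.15 [ 0.5349 -0.0807  0.0855] [ 1.023   1.0804 -3.0919] [ 0.0547 -0.0843 -0.0214] 24.9995
7.2 [ 0.5349 -0.0807  0.0855] [-0.1413 -0.1135 -3.7802] [ 0.0227  0.0344 -0.0154] 24.9993
7.25 [ 0.535  -0.0807  0.0856] [-0.4608 -0.2633 -3.3132] [ 0.0624 -0.0036  0.0612] 24.9994
```

Request:
move_arm(moves="0 0 0.003 0 0 0 0.3;0 0 0.006 0 0 0 0.3;0 0 0.01 0 0 0 0.3;0 0 0.01 0 0 0 0.3")

```text
time: 7.65
position: [0.5351, -0.0808, 0.0846]
tool_rot: [0.114, 0.993, -0.0, 0.0]
ft_force: [-0.2, 0.4, -2.5]
grip_width: 0.0399
grip_force: 25.0
```

```bash
python3 st.py
```

```text
7.7 [ 0.5351 -0.0808  0.0846] [ 1.4101 -0.4457 -3.1273] [ 0.0691 -0.0361  0.0465] 24.9995
7.75 [ 0.5351 -0.0808  0.0846] [ 0.556  -0.5839 -3.3964] [ 0.0053 -0.0879  0.0511] 24.9993
7.8 [ 0.5351 -0.0808  0.0846] [ 0.9742 -0.61   -2.9555] [ 0.0081 -0.0403 -0.0047] 24.9992
```

Request:
move_arm(moves="0 0 0.003 0 0 0 0.3;0 0 0.006 0 0 0 0.3;0 0 0.01 0 0 0 0.3;0 0 0.01 0 0 0 0.3")

```text
time: 8.2
position: [0.5354, -0.0808, 0.0841]
tool_rot: [0.114, 0.993, -0.0, 0.001]
ft_force: [0.4, 0.4, 2.3]
grip_width: 0.0398
grip_force: 25.0
```

```bash
python3 st.py
```

```text
8.25 [ 0.5354 -0.0808  0.0841] [ 0.9455 -0.4588  3.4775] [-0.0087  0.0449 -0.0155] 25.0004
8.3 [ 0.5354 -0.0808  0.0841] [ 0.4044 -0.4136  3.2423] [-0.0259 -0.0057  0.0437] 25.0004
8.35 [ 0.5354 -0.0808  0.084 ] [0.9142 1.2845 2.3881] [-0.0097  0.0333  0.0396] 25.0003
```

Contact came at exactly the home height (TCP 0.084), so the feet are in their seats. I'll free it so it self-centres, then regrip gently and press.

Request:
move_arm(moves="0 0 0 0 0 0 0.56;0 0 0 0 0 0 0.56;0 0 0 0 0 0 0.56;0 0 0 0 0 0 0.56")

```text
time: 8.75
position: [0.5346, -0.0806, 0.0833]
tool_rot: [0.115, 0.993, 0.0, -0.0]
ft_force: [-0.1, 0.4, 0.4]
grip_width: 0.0489
grip_force: 0.0
```

```bash
python3 st.py
```

```text
8.8 [ 0.5347 -0.0807  0.0833] [ 0.3214 -0.4476  0.5987] [-0.0206 -0.0271  0.0442] 0.0
8.85 [ 0.5348 -0.0807  0.0834] [-0.3012  0.7818  0.9113] [0.066  0.0121 0.0064] 0.0
8.9 [ 0.5348 -0.0807  0.0834] [ 0.0292 -0.4925  0.4912] [0.0043 0.0486 0.0334] 0.0
```

Request:
move_arm(moves="0 0 0 0 0 0 0.3;0 0 0 0 0 0 0.3;0 0 0 0 0 0 0.3;0 0 0 0 0 0 0.3;0 0 0 0 0 0 0.3;0 0 0 0 0 0 0.3", squeeze=15)

```text
time: 9.5
position: [0.5349, -0.0807, 0.0835]
tool_rot: [0.114, 0.993, -0.0, 0.0]
ft_force: [-0.4, 0.3, 0.2]
grip_width: 0.0397
grip_force: 15.0
```

```bash
python3 st.py
```

```text
9.55 [ 0.5349 -0.0807  0.0835] [-0.0298  0.2175 -0.5392] [-0.0032 -0.0431  0.0187] 14.9956
9.6 [ 0.5349 -0.0807  0.0835] [-0.4163  0.2248 -0.1184] [ 0.0491 -0.0107  0.0084] 14.9955
9.65 [ 0.5349 -0.0807  0.0835] [ 0.1847  0.7187 -0.6569] [ 0.1196 -0.0306  0.064 ] 14.9956
```

Request:
move_arm(moves="0 0 0.01 0 0 0 0.3;0 0 0.02 0 0 0 0.3;0 0 0.03 0 0 0 0.3;0 0 0.04 0 0 0 0.3;0 0 0.04 0 0 0 0.3")

```text
time: 10.15
position: [0.535, -0.0807, 0.0798]
tool_rot: [0.114, 0.993, -0.0, 0.0]
ft_force: [-1.3, 0.7, 5.8]
grip_width: 0.0399
grip_force: 15.0
```

```bash
python3 st.py
```

```text
10.2 [ 0.535  -0.0807  0.0799] [-0.8037  1.6766  5.6262] [ 0.0253  0.3113 -0.0134] 14.9968
10.25 [ 0.535  -0.0807  0.0799] [-1.3772  0.1196  5.85  ] [0.0419 0.2667 0.0229] 14.9967
10.3 [ 0.535  -0.0807  0.0799] [-0.9196 -0.1717  6.1613] [ 0.102   0.2455 -0.0545] 14.9967
```

Request:
move_arm(moves="0 0 0.005 0 0 0 0.3;0 0 0.01 0 0 0 0.3;0 0 0.015 0 0 0 0.3;0 0 0.02 0 0 0 0.3;0 0 0.02 0 0 0 0.3")

```text
time: 10.8
position: [0.535, -0.0807, 0.078]
tool_rot: [0.114, 0.993, -0.0, 0.0]
ft_force: [-0.6, 0.5, 8.1]
grip_width: 0.0399
grip_force: 15.0
```

```bash
python3 st.py
```

```text
10.85 [ 0.535  -0.0807  0.0781] [-1.5177  0.4695  7.0911] [0.0715 0.3278 0.0349] 14.9971
10.9 [ 0.535  -0.0807  0.0781] [-1.7041  0.453   8.3139] [ 0.032   0.2983 -0.0103] 14.997
10.95 [ 0.535  -0.0807  0.0781] [-1.241   0.7829  6.4183] [ 0.0425  0.3521 -0.0426] 14.9971
```

Request:
move_arm(moves="0 0 0.004 0 0 0 0.3;0 0 0.008 0 0 0 0.3;0 0 0.01 0 0 0 0.3;0 0 0.01 0 0 0 0.3")

```text
time: 11.35
position: [0.535, -0.0807, 0.0773]
tool_rot: [0.114, 0.993, -0.0, 0.0]
ft_force: [-0.8, 0.1, 8.9]
grip_width: 0.0402
grip_force: 15.0
```

```bash
python3 st.py
```

```text
11.4 [ 0.535  -0.0807  0.0774] [-0.4319  1.7168  8.9616] [ 0.0598  0.3342 -0.0534] 14.9976
11.45 [ 0.535  -0.0807  0.0774] [-2.0781  0.5145  8.8185] [ 0.1193  0.4304 -0.034 ] 14.9975
11.5 [ 0.535  -0.0807  0.0774] [-1.1968  1.1036  8.8728] [0.092  0.3704 0.0179] 14.9975
```

It has reached the bottom stop (6.1 mm down, about 9 N from the arm). Bringing it up and releasing.

Request:
move_arm(moves="0 0 -0.01 0 0 0 0.3;0 0 -0.02 0 0 0 0.3;0 0 -0.03 0 0 0 0.3;0 0 -0.04 0 0 0 0.3;0 0 -0.05 0 0 0 0.3;0 0 -0.06 0 0 0 0.3;0 0 -0.07 0 0 0 0.3;0 0 -0.07 0 0 0 0.3;0 0 -0.07 0 0 0 0.3")

```text
time: 12.4
position: [0.535, -0.0807, 0.0835]
tool_rot: [0.114, 0.993, 0.0, -0.0]
ft_force: [-0.0, 0.5, 3.1]
grip_width: 0.0399
grip_force: 15.0
```

```bash
python3 st.py
```

```text
12.45 [ 0.535  -0.0807  0.0835] [-0.3985  0.103   2.347 ] [-0.0017  0.0454 -0.0313] 14.996
12.5 [ 0.535  -0.0807  0.0835] [-0.0522  0.1462  2.4242] [0.0521 0.1238 0.0161] 14.996
12.55 [ 0.535  -0.0807  0.0835] [-0.4436  1.1297  2.3729] [0.0625 0.0613 0.0294] 14.996
```

Request:
move_arm(moves="0 0 0 0 0 0 0.56;0 0 0 0 0 0 0.56;0 0 0 0 0 0 0.65;0 0 0 0 0 0 0.75;0 0 0 0 0 0 0.75")

```text
time: 13.05
position: [0.5349, -0.0807, 0.0834]
tool_rot: [0.115, 0.993, 0.0, -0.0]
ft_force: [-0.5, 0.7, -0.1]
grip_width: 0.062
grip_force: 0.0
```

Request:
move_arm(moves="0 0 -0.1 0 0 0 0.75;0 0 -0.3 0 0 0 0.75;0 0 -0.6 0 0 0 0.75;0 0 -0.9 0 0 0 0.75;0 0 -0.9 0 0 0 0.75")

```text
time: 13.55
position: [0.5378, -0.0816, 0.1781]
tool_rot: [0.114, 0.993, -0.001, 0.005]
ft_force: [0.4, -0.8, 0.1]
grip_width: 0.0652
grip_force: 0.0
```

Request:
move_arm(moves="0.2 0.2 -0.2 0 0 0 0.75;0.5 0.5 -0.4 0 0 0 0.75;0.8 0.8 -0.4 0 0 0 0.75;1 1 -0.4 0 0 0 0.75;1 1 -0.4 0 0 0 0.75")

```text
time: 14.05
position: [0.4565, 0.0423, 0.2133]
tool_rot: [0.113, 0.994, 0.0, -0.002]
ft_force: [0.5, 0.2, -0.8]
grip_width: 0.0653
grip_force: 0.0
```

```bash
python3 - <<'E'
from h import *
t=robot.camera("top")["image"];s=snap("side","pics/s3.png")["image"]
def cr(i,x,y,w,h): return cv2.resize(i[y:y+h,x:x+w],(400,300),interpolation=cv2.INTER_CUBIC)
cv2.imwrite("pics/m3.png",np.hstack([cr(t,231,155,100,75),cr(s,212,165,100,75)])[...,::-1])
E
```

```text
(no output)
```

View pics/m3.png

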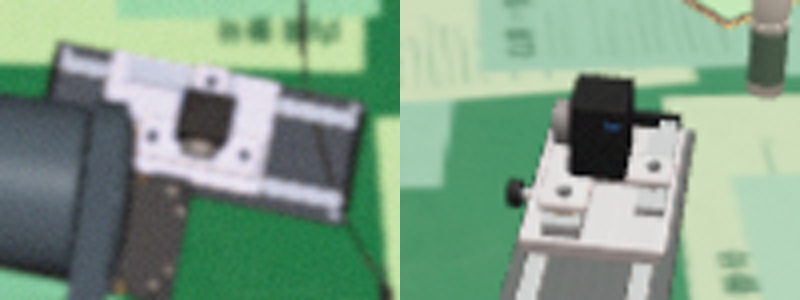

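Both views show the head standing level and parallel on the dock, free of the gripper, with its lens on the knob side. In the side view the lens is at (560,120) and the knob at (515,192). Handing in.

```bash
python3 -c "
from rig import robot
print(robot.hand_in())"
```

```text
the job is handed in; nothing more can be done
None
```

The camera head is on its dock, lens to the knob side: it was seated, pressed about 6 mm to the bottom stop, released standing free and level, and handed in at about 14 s (no verdict came back).

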